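# Hardness check on a turned disc

## Task

Push the large turned wooden disc along the bench, keeping it flat, until it is snug against both faces of the V fence. Then lift the hardness probe out of its stand, hold it upright and set its spring tip gently inside the pencilled ring on the disc, pressed about half-way into the probe, never hard. Finish while still holding it there, with the disc still snug in the fence and the other things on the bench left where they are.

Things in the scene. Friction and masses are not known exactly. Their poses are not given: they have to be found in the camera images.
- disc_center (a point): centre (half-way up, 18 mm above the bench) of the large turned wooden disc: solid, flat on the bench, 140 mm across, 36 mm thick, 0.3 to 0.55 kg, loose; too wide to grip, slides when pushed. Axes are the disc's own, z up
- mark (a point): the test mark on the disc's flat top: a pencilled cross in a pencilled ring 16 mm across (its lines are 2 mm wide), 38 mm from the disc's centre (along the disc's own +x). This point is the middle of the ring, on the top face 36 mm above the bench; it moves and turns with the disc
- seat (a point): the place for the disc: where the disc's centre (18 mm above the bench) is when the disc touches both faces of the V fence. The fence is two aluminium strips fixed to the bench, 100 mm long, 22 mm thick, 30 mm high, at 90 degrees to each other, with a gap between them at the bottom of the V and a low flat aluminium strip behind it; the V opens along this point's own +y axis, and each strip's face touches the seated disc at the middle of the strip's length
- probe_grip (a point): the hand-held hardness probe, at the centre of its grip: an upright aluminium cylinder 28 mm across and 50 mm tall (this point is half-way up; the flat top is 25 mm above it). Its z axis runs up the probe. Below the grip is a 16 mm wide barrel, 40 mm long, from which the thin spring tip sticks out 16 mm, so the tip's end is 81 mm below this point when out. 0.13 kg. It begins standing in its stand, the grip resting on the stand's top
- tip_end (a point): the rounded end of the probe's 7 mm thick steel spring tip; z along the probe
- tip (a joint): how far the spring tip is pushed into the probe, in m: 0 fully out, 0.012 fully in; spring force 1.2 N at first movement rising to 4.8 N fully in (300 N/m); beyond that it is rigid
- stand: the probe's stand, a dark wooden block 56 x 56 mm, 60 mm tall, fixed to the bench, with a vertical 20 mm hole right through its middle in which the probe stands; origin under its centre at bench height. Lift the probe straight up by 60 mm or more to clear it
- small_disc: nothing to do with the job, to be left where it is: smaller unmarked turned wooden disc, 90 mm across, 26 mm thick, toward the far edge; origin at the centre of its underside
- glue: nothing to do with the job, to be left where it is: glue bottle, 60 mm across, 170 mm high, far left; origin at the centre of its underside
- jar: nothing to do with the job, to be left where it is: glass jar with steel lid, 68 mm across, 85 mm high, far right; origin at the centre of its underside
- offcut: nothing to do with the job, to be left where it is: wooden offcut block 60 x 45 x 45 mm, beyond the stand; origin at the centre of its underside
- sanding_block: nothing to do with the job, to be left where it is: cork sanding block 100 x 55 x 30 mm, near right; origin at the centre of its underside
- folding_rule: nothing to do with the job, to be left where it is: folded wooden rule 35 x 150 x 16 mm, near left; origin at the centre of its underside
- mug: nothing to do with the job, to be left where it is: white mug, 80 mm across, 90 mm high, handle on its +y side, to the right; origin at the centre of its underside
- probe: the hardness probe as a whole (spring tip included); origin on its axis at the foot of the grip, 25 mm below the grip's centre; z up the probe
- disc: the large turned wooden disc as a whole; origin at the centre of its underside
Mind the look-alikes: they are no part of the job. Several things look just like the probe: the one meant starts farthest to the robot's right. What is shaped like the disc but turquoise is not meant.

How it is judged:
On the way, in this order (a step that is already met when the one before it is completed fails the run):
1. the disc lies snug in the V fence while the probe is still in its stand (horizontal distance between disc_center and seat below 0.006 m and distance between probe_grip and stand below 0.095 m), for 0.2 s.
2. the probe is held by the gripper, clear above its stand (contact force between the fingers and probe above 1 N and contact force between probe and stand below 0.05 N and z of tip_end in the frame of stand above 0.04 m), for 0.2 s.
At the end, for the whole second after the job is handed in: The disc's centre is within 6 mm of its seat in the fence and the disc lies flat; the gripper holds the probe still and upright (within 7 degrees), its tip end within 7 mm of the mark's middle, pushed in by 2.5 to 9.5 mm of its 12 mm and pressing on the disc with 1 to 8 N (horizontal distance between disc_center and seat below 0.006 m and distance between tip_end and mark below 0.007 m and angle between probe_grip's own z axis and vertical below 0.12 rad and value of joint tip between 0.0025 and 0.0095 m and contact force between probe and disc between 1 and 8 N and contact force between the fingers and probe above 1 N and contact force between probe and stand below 0.05 N and angular speed of probe below 0.2 rad/s and angle between disc_center's own z axis and vertical below 0.03 rad); the arm keeps its last pose, push and grip.
It fails at once if the probe is pressed hard on the disc (over 15 N) (contact force between probe and disc above 15 N).
It fails at once if the disc is lifted or tipped off the bench (height (world z) of disc_center above 0.03 m or angle between disc_center's own z axis and vertical above 0.12 rad).
It fails at once if another thing on the bench is moved by more than 25 mm (distance of any of small_disc, glue, jar, offcut, sanding_block, folding_rule, mug from where it was at the start of the episode above 0.025 m).
It also fails if it takes over 69 s, if anything falls off the work surface, if the arm or the gripper's body presses on something with over 40 N, if the wrist force passes 120 N, or if a joint passes its speed limit or range.

## Robot

A 7-joint arm with a two-finger parallel gripper is mounted at the origin on the work surface. World frame = base frame: x ahead of the robot, y to its left, z up, the work surface at z = 0. Lengths are in m, angles in rad, forces in N, time in s.
With the tool pointing down it reaches from about 0.35 to 0.9 m from the base axis. Payload 8.1 kg.
Tool frame: the origin (TCP) lies midway between the tips of the shut fingers; the grasp point (between the pads) lies 19 mm behind it; z points along the fingers, y is the line along which they close (so a half turn about z gives the same grasp; the last joint's range is limited). The gripper opens to 92 mm and grips with 3 to 60 N. Pads are 19 mm wide; open, the fingers measure 130 mm over their backs; the gripper's body (75 mm by 190 mm) begins 47 mm behind the grasp point.
Start: joints at [1.124, 0.434, 0.025, 1.573, -0.012, 1.134, -0.075], TCP at [0.211, -0.588, 0.227] pointing down, gripper open.
Joint ranges: [-2.62, 2.62], [-0.44, 2.09], [-1.27, 1.32], [0.08, 2.57], [-1.32, 4.46], [0.12, 2], [-2.74, 2.74]. Speed limits (rad/s): [2.22, 2.22, 3.01, 3.01, 3.14, 3.14, 3.14].

## Interface

Orientations are given as a rotation vector (axis times angle).
In Python, from cell import arm gives the robot as it stands.
- The arm moves only by the tool move_arm, never from a script. Its argument "motion" is a list of rows, each an object of numbers: "tx", "ty", "tz": the shift along the tool's x, y, z normalised to -1 to 1, where 1 is 1000 mm; "twist": the turn about the tool's z normalised to -1 to 1, where 1 is pi/2 rad. In form: [{"tx": .., "ty": .., "tz": .., "twist": ..}, ...]. A call has 1 to 12 rows; each row shifts and turns the commanded pose from where the row before left it, along the tool's axes as they then stand; what a row does not reach is not made up. A row lasts 1/10 s, in which the tool goes at most 50 mm and 8.59 degrees, less where a joint would pass 70% of its speed; a pose out of reach is approached as far as the arm can. A call with a number of a shift or a turn outside -1 to 1 is refused whole. A call with a gripper value outside its range is refused whole. "gripper" is the gripper's target within -1 to 1 (shut at 1, half-way at 0, fully open at -1), set as the call begins (left out, the last holds). The fingers move at their own pace and stop on an object; "squeeze" is the grip in N (left out, the last holds). Time passes only in rows, so rows that do not move let the fingers close. It gives the time, the measured TCP pose, the force, the opening and the grip force at its end, in the units of the state.
- arm.observe(): the state, without advancing time (a new reading comes with each control period).
- arm.get_image(name): name is "side" or "top" or "wrist"; returns the picture (420x560x3 uint8, red, green, blue); there is no depth.
- arm.calibration(name): a dict with "K" (3x3 intrinsics, pixels), "T" (4x4, takes a point from camera to world coordinates). Camera axes: x right, y down, z forward; pixel columns grow to the right and rows downward; lengths in m; the calibration is good to about 2 mm. The wrist camera is an equidistant fisheye: a pixel r from the principal point sees the ray r / f radians off the axis. A picture is of the moment at which its call begins: read the wrist's pose just before it. calibration takes no time and is no camera call; for the wrist camera it gives the pose at the moment of the call.
- arm.sign_off(): hands the job in; it is judged then, once.
Trained networks look in the newest picture that a camera, given by its name, has taken for a name from the list of things; names that differ only in an ending like _2 or _b are one class to them, and where a whole thing is asked for, a point or a joint stands for the part that bears it (a point fixed in the world has none). Each returns a list of dicts, best first, with "conf" (0 to 1); they miss things now and then, are a little off and sometimes report something else, mostly with a low value. They report only what shows in the picture. A call takes as long as a camera call. They do not tell look-alikes from the thing itself.
- arm.look_for(camera, query): "point" ([column, row] as shares, 0 to 1, of the picture: columns of its width, rows of its height, amid what is visible of it).
- arm.regions_of(camera, query): "region" (420x560 bool, what is visible of it) and "point" ([column, row] as shares, 0 to 1, of the picture: columns of its width, rows of its height, amid what is visible of it).
- arm.place_of(camera, query): "point" ([column, row] as shares, 0 to 1, of the picture: columns of its width, rows of its height: a listed point, or the origin of a listed thing).
The state is a dict: "clock": time; "joints": joint angles; "dq": joint speeds; "joint_efforts": joint torques, N m; "position": TCP position; "ee_rot": TCP orientation; "force": force on the tool from outside, world axes, zero at the start; "ft_torque": the same for the moment, N m; "width": opening from 0.0 (shut) to 1.0 (fully open); "gripper_force": force on a finger pad.
Only numpy, scipy, OpenCV 4.12 (cv2) and the standard library are available. Lean on these libraries where they do the work, as an engineer would, in place of code of your own. Each camera call takes 0.05 s, during which the arm holds its last target. There are 200 camera calls.

## Working session

There is one attempt and no reset: what is moved stays moved. The work goes in short steps, Python scripts to look and compute and a tool call to move; the robot and the scene stay as the last step left them, time stands still between calls to the robot, and variables do not carry over. Pictures are saved under pics/ and viewed, at most 10 in all, crops included, and the job is handed in when it is done.

Besides the shell and the picture viewer there is one more tool, called as name([rows], argument=value, ...), one row to a line, values as JSON. move_arm: Moves the arm, as the interface text tells. Scaled input: -1 to 1 covers 1000 mm each way for a shift and pi/2 rad each way for a turn. Its arguments: {"type":"object","properties":{"motion":{"type":"array","items":{"type":"object","properties":{"tx":{"type":"number"},"ty":{"type":"number"},"tz":{"type":"number"},"twist":{"type":"number"}}}},"gripper":{"type":"number"},"squeeze":{"type":"number"}},"required":["motion"]}

```bash
mkdir -p pics
cat > h.py <<'E'
import numpy as np, cv2
from cell import arm
from scipy.spatial.transform import Rotation as R
def ray(cam,px):
    c=arm.calibration(cam);K=np.array(c["K"]);T=np.array(c["T"])
    u=(px[0]-K[0,2])/K[0,0];v=(px[1]-K[1,2])/K[1,1]
    if cam=="wrist":
        r=np.hypot(u,v);s=np.sin(r)/r if r>1e-9 else 1;d=np.array([u*s,v*s,np.cos(r)])
    else: d=np.array([u,v,1.])
    return T[:3,3],T[:3,:3]@d
def at(cam,px,z):
    o,d=ray(cam,px);return o+d*(z-o[2])/d[2]
def proj(cam,p):
    c=arm.calibration(cam);K=np.array(c["K"]);T=np.array(c["T"])
    q=T[:3,:3].T@(np.array(p)-T[:3,3]);return (K[0,0]*q[0]/q[2]+K[0,2],K[1,1]*q[1]/q[2]+K[1,2])
def px(d): return np.array(d["point"])*[560,420]
def save(im,n): cv2.imwrite("pics/"+n,cv2.cvtColor(im,cv2.COLOR_RGB2BGR))
E
python3 - <<'E'
from h import *
for c in("top","side"):
    save(arm.get_image(c),c+"0.png")
    for q,z in(("disc_center",.018),("mark",.036),("seat",.018),("probe_grip",.085),("stand",0),("offcut",0),("mug",0),("sanding_block",0),("small_disc",0)):
        for d in arm.place_of(c,q)[:5]:
            print(c,q,round(d["conf"],2),px(d).round(0),at(c,px(d),z).round(3))
print(arm.observe())
print(arm.calibration("top"))
E
```

```text
top disc_center 0.95 [106. 214.] [0.564 0.45  0.018]
top disc_center 0.92 [192. 215.] [0.555 0.213 0.018]
top disc_center 0.83 [113. 287.] [0.365 0.429 0.018]
top mark 0.95 [ 97. 290.] [0.361 0.463 0.036]
top mark 0.76 [179. 204.] [0.583 0.244 0.036]
top mark 0.74 [115. 205.] [0.585 0.417 0.036]
top probe_grip 0.66 [316. 251.] [ 0.449 -0.117  0.085]
top probe_grip 0.65 [344. 298.] [ 0.333 -0.182  0.085]
top probe_grip 0.52 [353. 234.] [ 0.49  -0.211  0.085]
top probe_grip 0.43 [314. 191.] [ 0.604 -0.117  0.085]
top stand 0.81 [347. 233.] [ 0.496 -0.209  0.   ]
top offcut 0.64 [311. 137.] [ 0.766 -0.118  0.   ]
top mug 0.88 [457. 209.] [ 0.554 -0.508  0.   ]
top sanding_block 0.73 [189. 216.] [0.553 0.226 0.   ]
top sanding_block 0.69 [342. 300.] [ 0.316 -0.188  0.   ]
top small_disc 0.81 [201. 145.] [0.752 0.191 0.   ]
side disc_center 0.92 [220. 163.] [0.37  0.425 0.018]
side disc_center 0.72 [274. 195.] [0.549 0.214 0.018]
side disc_center 0.57 [273. 156.] [0.558 0.462 0.018]
side mark 0.75 [279. 184.] [0.568 0.246 0.036]
side mark 0.57 [219. 154.] [0.366 0.46  0.036]
side mark 0.1
[... 932 characters left out ...]
on': array([ 0.21065396, -0.58845298,  0.22673937]), 'ee_rot': array([3.09527474e+00, 5.37190316e-01, 1.58091039e-05]), 'force': array([-0.25633237, -0.41879953, -0.35975481]), 'ft_torque': array([ 0.03393408,  0.01385345, -0.0063017 ]), 'gripper_force': 0.0, 'width': 0.9987345958170173}
{'K': array([[431.6067509 ,   0.        , 277.40012876],
       [  0.        , 431.6067509 , 209.62785144],
       [  0.        ,   0.        ,   1.        ]]), 'T': array([[-0.02363262, -0.99617583,  0.08411426,  0.46514752],
       [-0.99932119,  0.02591786,  0.02618072, -0.05025288],
       [-0.02826066, -0.08343844, -0.99611212,  1.18186745],
       [ 0.        ,  0.        ,  0.        ,  1.        ]])}
```

View pics/top0.png

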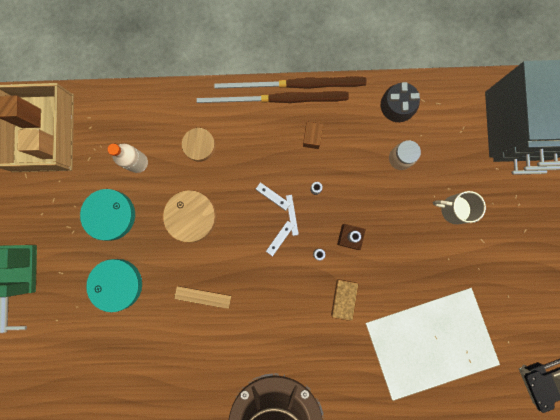

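View pics/side0.png

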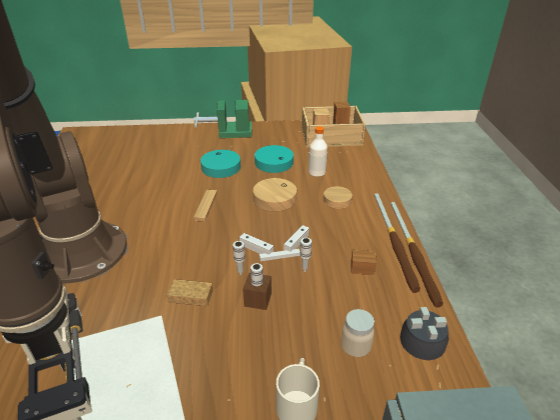

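Top view: the natural disc is at px (189,215) with its mark at (180,204), and the turquoise ones are at (106,214) and (113,286). The fence opens left, with strips at (272,196) and (279,239) and a back strip at (292,215). There are three probes: (317,187), (320,254) and (355,236). The one in the dark stand at (355,236) is farthest right (most −y), so it fits the description. Next I'll fit the fence and the disc, and confirm the probe in a crop.

Run:
```python
from h import *
im=arm.get_image("top")
crop=cv2.resize(im[160:280,150:390],(800,400),interpolation=cv2.INTER_CUBIC);save(crop,"crop1.png")
hsv=cv2.cvtColor(im,cv2.COLOR_RGB2HSV)
m=((hsv[...,1]<70)&(hsv[...,2]>130)).astype(np.uint8)
m2=np.zeros_like(m);m2[175:265,245:305]=m[175:265,245:305]
n,l,s,c=cv2.connectedComponentsWithStats(m2)
for i in range(1,n):
    if s[i,4]>40:
        print(s[i],c[i],cv2.minAreaRect(np.argwhere(l==i)[:,::-1].astype(np.float32)))
# world-plane rectified fence at z=0.03: x 0.40..0.65,y -0.1..0.15 ; 0.5mm/px
def rect(cam,im,z,x0,x1,y0,y1,sc=2000):
    W=np.array([[x1,y1],[x1,y0],[x0,y0],[x0,y1]]);P=np.float32([proj(cam,(a,b,z)) for a,b in W])
    w,h=int((y1-y0)*sc),int((x1-x0)*sc)
    return cv2.warpPerspective(im,cv2.getPerspectiveTransform(P,np.float32([[0,0],[w,0],[w,h],[0,h]])),(w,h),flags=cv2.INTER_CUBIC)
save(rect("top",im,.03,.40,.68,-.10,.28),"rect1.png")
for d in arm.regions_of("top","disc"):
    g=d["region"].astype(np.uint8);ct=max(cv2.findContours(g,0,1)[0],key=cv2.contourArea)
    e=cv2.fitEllipse(ct);print("disc",d["conf"],e,at("top",e[0],.033))
s=arm.observe();print(R.from_rotvec(s["ee_rot"]).as_matrix().round(3))
```

```text
[256 183  43  74 881] [280.48694665 216.91600454] ((278.12322998046875, 217.4639892578125), (74.13861083984375, 34.617130279541016), 80.83765411376953)
disc 0.89 ((107.49716186523438, 214.469970703125), (50.1618537902832, 53.87932205200195), 90.8084716796875) [0.56098097 0.43899356 0.033     ]
disc 0.78 ((113.86360931396484, 284.84783935546875), (51.62556838989258, 55.52806091308594), 67.9317398071289) [0.37260832 0.42005251 0.033     ]
disc 0.61 ((189.47837829589844, 216.0924530029297), (51.004825592041016, 53.06726837158203), 91.3631362915039) [0.55089239 0.21638435 0.033     ]
[[ 0.942  0.337  0.   ]
 [ 0.337 -0.942 -0.   ]
 [ 0.     0.    -1.   ]]
```

View pics/crop1.png

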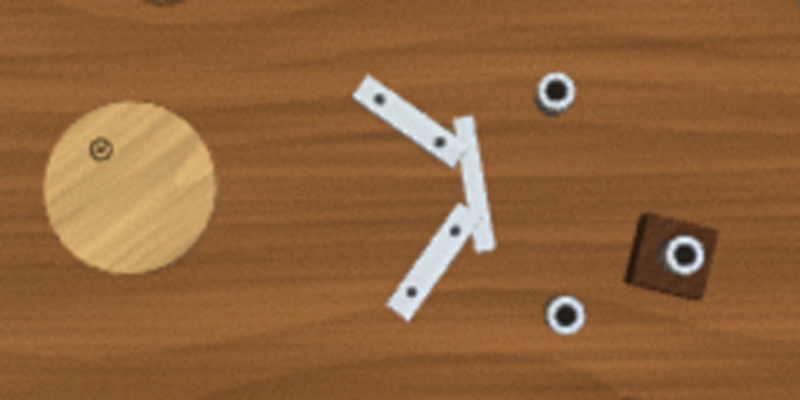

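View pics/rect1.png

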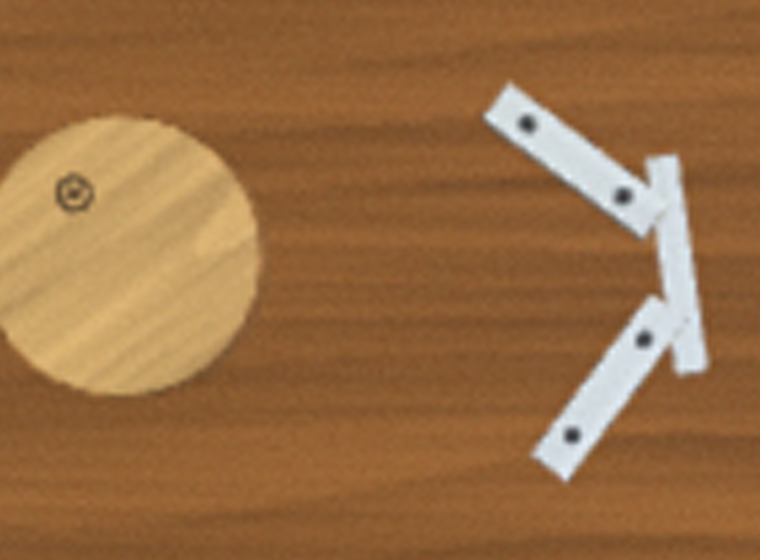

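The crop confirms it: the probe at (355,236) stands in the dark block, while the other two at (317,187) and (320,254) stand free. The rectified view gives seat ≈ (0.535, 0.040), and both strips agree within 1 mm. The V opens along (−0.14, 0.99), disc centre is ≈ (0.5515, 0.218) and the mark is 39 mm off centre, which matches the given 38 mm. The plan is to cradle the disc between the open fingers and push it from its +y side.

move_arm([
  {"tx": 0.0366, "ty": -0.0244, "tz": -0.003},
  {"tx": 0.0366, "ty": -0.0244, "tz": -0.003},
  {"tx": 0.0366, "ty": -0.0244, "tz": -0.003},
  {"tx": 0.0366, "ty": -0.0244, "tz": -0.003},
  {"tx": 0.0366, "ty": -0.0244, "tz": -0.003},
  {"tx": 0.0366, "ty": -0.0244, "tz": -0.003},
  {"tx": 0.0366, "ty": -0.0244, "tz": -0.003},
  {"tx": 0.0366, "ty": -0.0244, "tz": -0.003},
  {"tx": 0.0366, "ty": -0.0244, "tz": -0.003},
  {"tx": 0.0366, "ty": -0.0244, "tz": -0.003},
  {"tx": 0.0366, "ty": -0.0244, "tz": -0.003},
], gripper=-1)

```text
invalid input
```

move_arm([
  {"twist": -0.0871},
  {"twist": -0.0871},
  {"twist": -0.0871},
  {"twist": -0.0871},
  {"twist": -0.0871},
  {"twist": -0.0871},
  {"twist": -0.0871},
  {"twist": -0.0871},
  {"twist": -0.0871},
  {"twist": -0.0871},
  {},
])

```text
invalid input
```

move_arm([
  {"tx": 0.0366, "ty": -0.0244, "tz": -0.003, "twist": 0},
  {"tx": 0.0366, "ty": -0.0244, "tz": -0.003, "twist": 0},
  {"tx": 0.0366, "ty": -0.0244, "tz": -0.003, "twist": 0},
  {"tx": 0.0366, "ty": -0.0244, "tz": -0.003, "twist": 0},
  {"tx": 0.0366, "ty": -0.0244, "tz": -0.003, "twist": 0},
  {"tx": 0.0366, "ty": -0.0244, "tz": -0.003, "twist": 0},
  {"tx": 0.0366, "ty": -0.0244, "tz": -0.003, "twist": 0},
  {"tx": 0.0366, "ty": -0.0244, "tz": -0.003, "twist": 0},
  {"tx": 0.0366, "ty": -0.0244, "tz": -0.003, "twist": 0},
  {"tx": 0.0366, "ty": -0.0244, "tz": -0.003, "twist": 0},
  {"tx": 0.0366, "ty": -0.0244, "tz": -0.003, "twist": 0},
], gripper=-1)

```text
clock: 2.2
position: [0.5001, -0.1986, 0.2601]
ee_rot: [3.095, 0.537, 0.001]
force: [0.0, -1.1, -0.1]
width: 1.003
gripper_force: 0.0
```

move_arm([
  {"tx": 0, "ty": 0, "tz": 0, "twist": -0.0871},
  {"tx": 0, "ty": 0, "tz": 0, "twist": -0.0871},
  {"tx": 0, "ty": 0, "tz": 0, "twist": -0.0871},
  {"tx": 0, "ty": 0, "tz": 0, "twist": -0.0871},
  {"tx": 0, "ty": 0, "tz": 0, "twist": -0.0871},
  {"tx": 0, "ty": 0, "tz": 0, "twist": -0.0871},
  {"tx": 0, "ty": 0, "tz": 0, "twist": -0.0871},
  {"tx": 0, "ty": 0, "tz": 0, "twist": -0.0871},
  {"tx": 0, "ty": 0, "tz": 0, "twist": -0.0871},
  {"tx": 0, "ty": 0, "tz": 0, "twist": -0.0871},
  {"tx": 0, "ty": 0, "tz": 0, "twist": 0},
])

```text
clock: 3.3
position: [0.4992, -0.2002, 0.2597]
ee_rot: [-2.057, -2.375, -0.0]
force: [-0.0, -0.1, -0.8]
width: 1.0
gripper_force: 0.0
```

move_arm([
  {"tx": 0.041, "ty": 0.0092, "tz": 0, "twist": 0},
  {"tx": 0.041, "ty": 0.0092, "tz": 0, "twist": 0},
  {"tx": 0.041, "ty": 0.0092, "tz": 0, "twist": 0},
  {"tx": 0.041, "ty": 0.0092, "tz": 0, "twist": 0},
  {"tx": 0.041, "ty": 0.0092, "tz": 0, "twist": 0},
  {"tx": 0.041, "ty": 0.0092, "tz": 0, "twist": 0},
  {"tx": 0.041, "ty": 0.0092, "tz": 0, "twist": 0},
  {"tx": 0.041, "ty": 0.0092, "tz": 0, "twist": 0},
  {"tx": 0.041, "ty": 0.0092, "tz": 0, "twist": 0},
  {"tx": 0.041, "ty": 0.0092, "tz": 0, "twist": 0},
  {"tx": 0.041, "ty": 0.0092, "tz": 0, "twist": 0},
  {"tx": 0.041, "ty": 0.0092, "tz": 0, "twist": 0},
])

```text
clock: 4.5
position: [0.5394, 0.3041, 0.2597]
ee_rot: [2.065, 2.367, -0.0]
force: [0.6, -1.0, -0.5]
width: 0.998
gripper_force: 0.0
```

move_arm([
  {"tx": 0, "ty": 0, "tz": 0.04, "twist": 0},
  {"tx": 0, "ty": 0, "tz": 0.04, "twist": 0},
  {"tx": 0, "ty": 0, "tz": 0.04, "twist": 0},
  {"tx": 0, "ty": 0, "tz": 0.04, "twist": 0},
  {"tx": 0, "ty": 0, "tz": 0.03, "twist": 0},
  {"tx": 0, "ty": 0, "tz": 0, "twist": 0},
])

```text
clock: 5.1
position: [0.5371, 0.3004, 0.0655]
ee_rot: [-2.063, -2.367, 0.012]
force: [-0.2, -0.2, -0.1]
width: 0.999
gripper_force: 0.0
```

Run:
```python
from h import *
s=arm.observe();print(s["position"],s["ee_rot"],s["joints"].round(2))
a=arm.get_image("top")[130:330,60:330];save(cv2.resize(a,(800,592),interpolation=cv2.INTER_CUBIC),"b.png")
```

```text
[0.53706664 0.30043066 0.06552648] [-2.06253139 -2.36738858  0.01165942] [-0.25  0.65 -0.52  1.72  0.4   0.88 -0.8 ]
```

View pics/b.png

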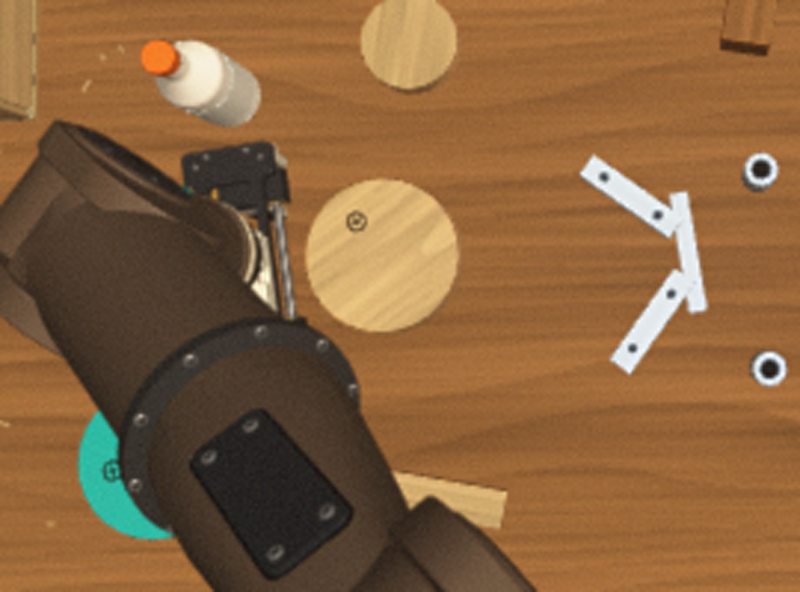

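The view shows the gripper about 20 mm behind the disc (px of the crop (380,255)). The fingers straddle the disc's axis and are clear of the glue bottle. Next I lower and push.

move_arm([
  {"tx": 0, "ty": 0, "tz": 0.03, "twist": 0},
  {"tx": 0, "ty": 0, "tz": 0.0215, "twist": 0},
  {"tx": 0, "ty": 0, "tz": 0, "twist": 0},
  {"tx": -0.01, "ty": 0, "tz": 0, "twist": 0},
  {"tx": -0.008, "ty": 0, "tz": 0, "twist": 0},
  {"tx": -0.006, "ty": 0, "tz": 0, "twist": 0},
  {"tx": -0.006, "ty": -0.0, "tz": 0, "twist": 0},
  {"tx": -0.006, "ty": -0.002, "tz": 0, "twist": 0},
  {"tx": -0.01, "ty": -0.003, "tz": 0, "twist": 0},
  {"tx": -0.012, "ty": -0.003, "tz": 0, "twist": 0},
  {"tx": -0.014, "ty": -0.004, "tz": 0, "twist": 0},
  {"tx": -0.014, "ty": -0.004, "tz": 0, "twist": 0},
])

```text
clock: 6.35
position: [0.5366, 0.2165, 0.0195]
ee_rot: [2.058, 2.373, 0.007]
force: [1.0, 5.4, 5.0]
width: 1.001
gripper_force: 3.3
```

move_arm([
  {"tx": -0.014, "ty": -0.004, "tz": 0, "twist": 0},
  {"tx": -0.014, "ty": -0.004, "tz": 0, "twist": 0},
  {"tx": -0.014, "ty": -0.004, "tz": 0, "twist": 0},
  {"tx": -0.014, "ty": -0.004, "tz": 0, "twist": 0},
  {"tx": -0.012, "ty": -0.004, "tz": 0, "twist": 0},
  {"tx": -0.01, "ty": -0.002, "tz": 0, "twist": 0},
  {"tx": -0.006, "ty": -0.001, "tz": 0, "twist": 0},
  {"tx": -0.004, "ty": -0.001, "tz": 0, "twist": 0},
  {"tx": 0, "ty": 0, "tz": 0, "twist": 0},
])

```text
clock: 7.25
position: [0.5251, 0.1249, 0.0191]
ee_rot: [2.059, 2.372, 0.004]
force: [0.4, 2.3, 3.8]
width: 1.002
gripper_force: 2.2
```

Run:
```python
from h import *
s=arm.observe();print(s["position"],s["force"],s["ee_rot"])
a=arm.get_image("top")[150:290,150:340];save(cv2.resize(a,(800,590),interpolation=cv2.INTER_CUBIC),"c.png")
```

```text
[0.52511352 0.12486489 0.01911141] [0.41234878 2.2735565  3.82721768] [2.05891455 2.37168293 0.00371351]
```

View pics/c.png

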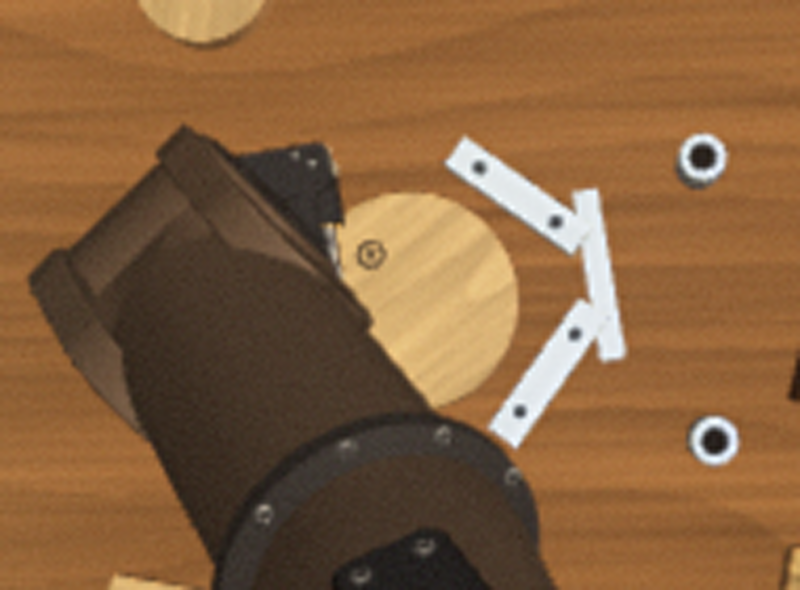

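The disc at crop (411,298) is cradled and about to enter the V, with about 22 mm left. Next I creep in, watching the force.

move_arm([
  {"tx": -0.004, "ty": 0, "tz": -0.002, "twist": 0},
  {"tx": -0.005, "ty": -0.001, "tz": 0, "twist": 0},
  {"tx": -0.005, "ty": -0.001, "tz": 0, "twist": 0},
  {"tx": -0.003, "ty": 0, "tz": 0, "twist": 0},
  {"tx": -0.002, "ty": 0, "tz": 0, "twist": 0},
  {"tx": 0, "ty": 0, "tz": 0, "twist": 0},
])

```text
clock: 7.9
position: [0.5248, 0.1051, 0.0201]
ee_rot: [-2.06, -2.372, 0.001]
force: [-0.6, 2.3, 1.5]
width: 1.002
gripper_force: 0.9
```

move_arm([
  {"tx": -0.002, "ty": 0, "tz": 0, "twist": 0},
  {"tx": 0, "ty": 0, "tz": 0, "twist": 0},
])

```text
clock: 8.1
position: [0.5251, 0.1039, 0.0202]
ee_rot: [-2.059, -2.372, -0.0]
force: [-1.0, 3.2, 0.7]
width: 1.002
gripper_force: 1.7
```

move_arm([
  {"tx": -0.002, "ty": 0, "tz": 0, "twist": 0},
  {"tx": 0, "ty": 0, "tz": 0, "twist": 0},
])

```text
clock: 8.3
position: [0.5257, 0.1034, 0.0203]
ee_rot: [-2.058, -2.372, -0.004]
force: [-0.5, 7.6, -1.5]
width: 1.004
gripper_force: 3.5
```

move_arm([
  {"tx": -0.002, "ty": 0, "tz": 0, "twist": 0},
  {"tx": -0.001, "ty": 0, "tz": 0, "twist": 0},
  {"tx": 0, "ty": 0, "tz": 0, "twist": 0},
])

```text
clock: 8.6
position: [0.5265, 0.1026, 0.0207]
ee_rot: [-2.056, -2.373, -0.008]
force: [-0.7, 13.7, -0.7]
width: 1.0
gripper_force: 5.9
```

Run:
```python
from h import *
a=arm.get_image("top")[170:270,215:350];save(cv2.resize(a,(800,592),interpolation=cv2.INTER_CUBIC),"d.png")
print([(d["conf"],at("top",px(d),.018)) for d in arm.place_of("top","disc_center")][:3])
print([(d["conf"],at("top",px(d),.018)) for d in arm.place_of("top","seat")][:3])
```

```text
[(0.82, array([0.36625177, 0.43122829, 0.018     ])), (0.81, array([0.56888829, 0.45127041, 0.018     ])), (0.65, array([0.52568709, 0.04055053, 0.018     ]))]
[]
```

View pics/d.png

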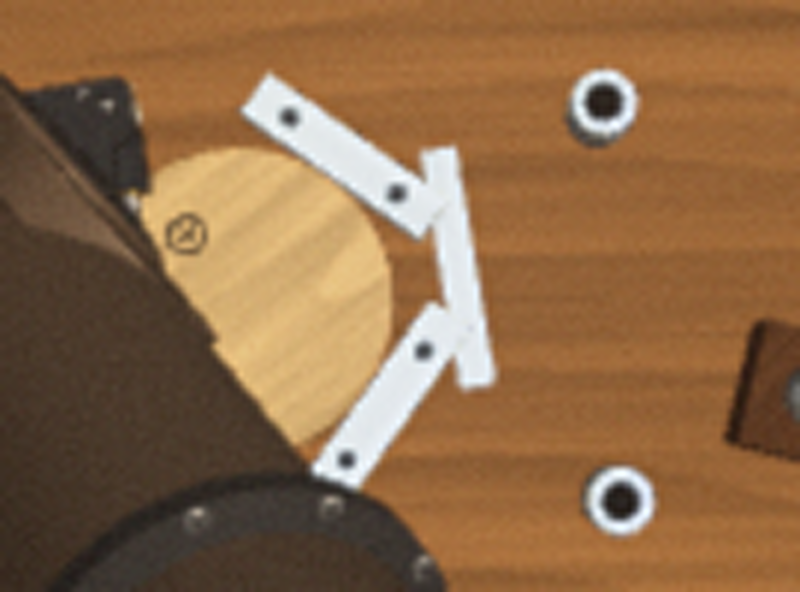

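The disc now touches both strips, at crop (330,185) and (370,380), with a 14 N reaction. I'll back off gently, rise, and go over the probe.

move_arm([
  {"tx": 0.004, "ty": 0, "tz": 0, "twist": 0},
  {"tx": 0.006, "ty": 0, "tz": 0, "twist": 0},
  {"tx": 0.01, "ty": 0, "tz": 0, "twist": 0},
  {"tx": 0.015, "ty": 0, "tz": 0, "twist": 0},
  {"tx": 0, "ty": 0, "tz": -0.03, "twist": 0},
  {"tx": 0, "ty": 0, "tz": -0.045, "twist": 0},
  {"tx": 0, "ty": 0, "tz": -0.045, "twist": 0},
  {"tx": 0, "ty": 0, "tz": -0.045, "twist": 0},
  {"tx": 0, "ty": 0, "tz": -0.03, "twist": 0},
])

```text
clock: 9.65
position: [0.5212, 0.1349, 0.2185]
ee_rot: [2.057, 2.372, 0.004]
force: [0.5, 0.7, 0.3]
width: 1.0
gripper_force: 0.0
```

move_arm([
  {"tx": -0.0375, "ty": -0.008, "tz": 0, "twist": 0},
  {"tx": -0.0375, "ty": -0.008, "tz": 0, "twist": 0},
  {"tx": -0.0375, "ty": -0.008, "tz": 0, "twist": 0},
  {"tx": -0.0375, "ty": -0.008, "tz": 0, "twist": 0},
  {"tx": -0.0375, "ty": -0.008, "tz": 0, "twist": 0},
  {"tx": -0.0375, "ty": -0.008, "tz": 0, "twist": 0},
  {"tx": -0.0375, "ty": -0.008, "tz": 0, "twist": 0},
  {"tx": -0.0375, "ty": -0.008, "tz": 0, "twist": 0},
  {"tx": -0.0375, "ty": -0.008, "tz": 0, "twist": 0},
  {"tx": 0, "ty": 0, "tz": 0, "twist": 0},
  {"tx": 0, "ty": 0, "tz": 0, "twist": 0},
])

```text
clock: 10.75
position: [0.4971, -0.2109, 0.215]
ee_rot: [-2.061, -2.371, 0.0]
force: [0.2, 0.6, 0.0]
width: 1.0
gripper_force: 0.0
```

Run:
```python
from h import *
s=arm.observe();print(s["position"],R.from_rotvec(s["ee_rot"]).as_matrix().round(4))
print("cap initial",at("top",(355.2,236.5),.11))
for c in("top","wrist","side"):
    im=arm.get_image(c)
    if c=="wrist": save(im,"w.png")
    if c=="top": save(cv2.resize(im[170:270,190:350],(800,500),interpolation=cv2.INTER_CUBIC),"e.png")
    for q,z in(("disc_center",.018),("mark",.036),("probe_grip",.085),("stand",0)):
        for d in arm.place_of(c,q)[:4]: print(c,q,round(d["conf"],2),px(d).round(1),at(c,px(d),z).round(4))
```

```text
[ 0.4971032  -0.2109043   0.21498593] [[-1.391e-01  9.903e-01 -5.000e-04]
 [ 9.903e-01  1.391e-01  4.000e-04]
 [ 4.000e-04 -4.000e-04 -1.000e+00]]
cap initial [ 0.48413917 -0.21250219  0.11      ]
top disc_center 0.9 [257.3 218.8] [0.5399 0.0353 0.018 ]
top disc_center 0.65 [111.4 285.3] [0.3703 0.4329 0.018 ]
top disc_center 0.61 [106.2 215.3] [0.5601 0.449  0.018 ]
top mark 0.94 [ 99.7 291.2] [0.357  0.4567 0.036 ]
top mark 0.78 [245.6 209.2] [0.5653 0.0647 0.036 ]
top mark 0.78 [116.5 204.7] [0.5865 0.4135 0.036 ]
top probe_grip 0.58 [317.  250.9] [ 0.4506 -0.119   0.085 ]
top probe_grip 0.48 [354.2 232.1] [ 0.4958 -0.2142  0.085 ]
top probe_grip 0.4 [316. 192.] [ 0.6004 -0.1211  0.085 ]
top stand 0.6 [345.8 234. ] [ 0.4935 -0.2039  0.    ]
wrist probe_grip 0.91 [417.1 127.1] [ 0.6094 -0.1221  0.085 ]
wrist probe_grip 0.85 [271.6 200.1] [ 0.4859 -0.2114  0.085 ]
wrist probe_grip 0.66 [241.   98.4] [ 0.4468 -0.1236  0.085 ]
wrist stand 0.69 [274.5 182.7] [ 0.4865 -0.2128  0.    ]
side disc_center 0.88 [273.6 229.6] [0.5384 0.0369 0.018 ]
side disc_center 0.73 [223.3 160.9] [0.3799 0.4391 0.018 ]
side mark 0.97 [219.  153.1] [0.3652 0.4645 0.036 ]
side mark 0.95 [283.1 218.4] [0.5675 0.0647 0.036 ]
side mark 0.9 [280.6 159.2] [0.5826 0.4067 0.036 ]
side mark 0.55 [360.3 264.1] [ 0.7515 -0.1407  0.036 ]
side probe_grip 0.76 [257.9 275.6] [ 0.4887 -0.2158  0.085 ]
side probe_grip 0.62 [236.6 253.1] [ 0.4381 -0.1335  0.085 ]
side probe_grip 0.62 [307.1 247.8] [ 0.6146 -0.1248  0.085 ]
side stand 0.62 [261.5 301.3] [ 0.4951 -0.2187  0.    ]
```

View pics/w.png

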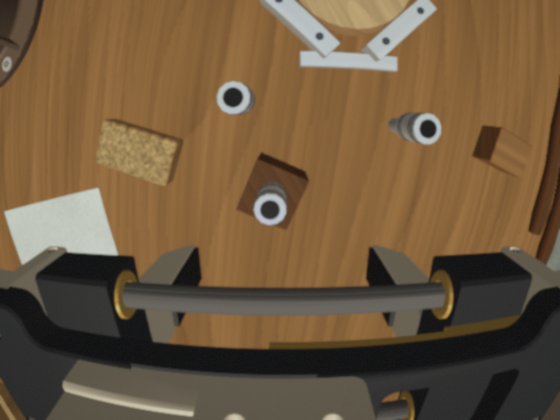

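View pics/e.png

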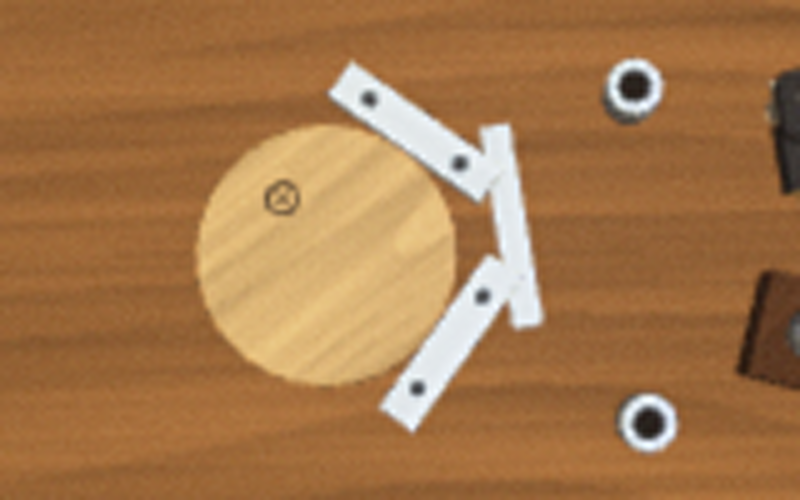

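Wrist view: the probe cap is at (270,209) over its stand, and the two neighbours at (235,97) and (427,128) are clear. Top crop: the disc (326,254) touches both strips and the mark is at (282,198). Next I fit these numerically.

Run:
```python
from h import *
s=arm.observe();p=s["position"];Rm=R.from_rotvec(s["ee_rot"]).as_matrix()
cap=at("wrist",(270,209),.11);print("cap",cap, "tool delta",Rm.T@(cap-p))
print("mark",at("top",(246.4,209.6),.036))
im=arm.get_image("top")
best=[e for e in ([cv2.fitEllipse(max(cv2.findContours(d["region"].astype(np.uint8),0,1)[0],key=cv2.contourArea))for d in arm.regions_of("top","disc")]) if 230<e[0][0]<280]
for e in best: print(e,at("top",e[0],.036))
h=cv2.cvtColor(im,cv2.COLOR_RGB2HSV);sub=cv2.cvtColor(im,cv2.COLOR_RGB2GRAY)
m=np.zeros(sub.shape,np.uint8);m[185:255,222:285]=((h[...,2]>165)&(h[...,1]>80))[185:255,222:285]
m=cv2.morphologyEx(m,cv2.MORPH_OPEN,np.ones((3,3),np.uint8))
c=max(cv2.findContours(m,0,1)[0],key=cv2.contourArea);e=cv2.fitEllipse(cv2.convexHull(c));print(e,at("top",e[0],.036),at("top",(255.2,220.8),.036))
rim=np.array([[np.cos(a),np.sin(a)] for a in np.linspace(0,6.28,60)])
P=np.array([at("top",q[0].astype(float)+0,.036)[:2] for q in cv2.convexHull(c)]);
(cx,cy),r=cv2.minEnclosingCircle(P.astype(np.float32));print(cx,cy,r)
```

```text
cap [ 0.48542121 -0.21311057  0.11      ] tool delta [-0.00045405 -0.01191576  0.10522813]
mark [0.5641363  0.06265962 0.036     ]
((254.94395446777344, 220.61248779296875), (51.108245849609375, 51.640235900878906), 67.78461456298828) [0.53411188 0.04037389 0.036     ]
((254.59579467773438, 220.79701232910156), (51.78761672973633, 53.22126007080078), 15.86599063873291) [0.53364331 0.04131214 0.036     ] [0.53359459 0.03970054 0.036     ]
0.5331255197525024 0.04297543689608574 0.07216595858335495
```

move_arm([
  {"tx": 0, "ty": -0.012, "tz": 0, "twist": 0},
  {"tx": 0, "ty": 0, "tz": 0.03, "twist": 0},
  {"tx": 0, "ty": 0, "tz": 0.04, "twist": 0},
  {"tx": 0, "ty": 0, "tz": 0.035, "twist": 0},
  {"tx": 0, "ty": 0, "tz": 0.025, "twist": 0},
  {"tx": 0, "ty": 0, "tz": 0.016, "twist": 0},
  {"tx": 0, "ty": 0, "tz": 0, "twist": 0},
  {"tx": 0, "ty": 0, "tz": 0, "twist": 0},
  {"tx": 0, "ty": 0, "tz": 0, "twist": 0},
])

```text
clock: 12.5
position: [0.4858, -0.213, 0.0704]
ee_rot: [2.059, 2.371, 0.001]
force: [-0.3, -0.0, 0.5]
width: 0.999
gripper_force: 0.0
```

Run:
```python
from h import *
s=arm.observe();print(s["position"],s["force"],R.from_rotvec(s["ee_rot"]).as_matrix()[:,2].round(4))
arm.get_image("wrist")
for d in arm.place_of("wrist","probe_grip")[:3]: print(d["conf"],px(d),at("wrist",px(d),.085))
```

```text
[ 0.48580394 -0.21301007  0.07041403] [-0.27642331 -0.00136587  0.47108199] [ 1.6e-03 -7.0e-04 -1.0e+00]
0.95 [529.2 140.7] [ 0.60703857 -0.12160615  0.085     ]
0.62 [285.096 270.48 ] [ 0.48563711 -0.20990374  0.085     ]
0.61 [221.984  76.608] [ 0.44530648 -0.12279997  0.085     ]
```

move_arm([
  {"tx": 0, "ty": 0, "tz": 0, "twist": 0},
  {"tx": 0, "ty": 0, "tz": 0, "twist": 0},
  {"tx": 0, "ty": 0, "tz": 0, "twist": 0},
  {"tx": 0, "ty": 0, "tz": 0, "twist": 0},
  {"tx": 0, "ty": 0, "tz": 0, "twist": 0},
  {"tx": 0, "ty": 0, "tz": 0, "twist": 0},
  {"tx": 0, "ty": 0, "tz": 0, "twist": 0},
  {"tx": 0, "ty": 0, "tz": 0, "twist": 0},
  {"tx": 0, "ty": 0, "tz": 0, "twist": 0},
  {"tx": 0, "ty": 0, "tz": 0, "twist": 0},
], gripper=1, squeeze=25)

```text
clock: 13.6
position: [0.4854, -0.2126, 0.0692]
ee_rot: [2.059, 2.373, 0.0]
force: [1.0, -0.2, -0.8]
width: 0.303
gripper_force: 25.0
```

move_arm([
  {"tx": 0, "ty": 0, "tz": -0.01, "twist": 0},
  {"tx": 0, "ty": 0, "tz": -0.02, "twist": 0},
  {"tx": 0, "ty": 0, "tz": -0.03, "twist": 0},
  {"tx": 0, "ty": 0, "tz": -0.03, "twist": 0},
  {"tx": 0, "ty": 0, "tz": -0.03, "twist": 0},
  {"tx": 0, "ty": 0, "tz": -0.02, "twist": 0},
  {"tx": 0, "ty": 0, "tz": 0, "twist": 0},
  {"tx": 0, "ty": 0, "tz": 0, "twist": 0},
  {"tx": 0, "ty": 0, "tz": 0, "twist": 0},
])

```text
clock: 14.5
position: [0.4844, -0.2125, 0.2082]
ee_rot: [-2.058, -2.371, 0.001]
force: [0.1, -0.1, -1.4]
width: 0.3
gripper_force: 25.0
```

move_arm([
  {"tx": 0.012, "ty": 0.0053, "tz": 0, "twist": 0},
  {"tx": 0.025, "ty": 0.011, "tz": 0, "twist": 0},
  {"tx": 0.03, "ty": 0.0133, "tz": 0, "twist": 0},
  {"tx": 0.03, "ty": 0.0133, "tz": 0, "twist": 0},
  {"tx": 0.03, "ty": 0.0133, "tz": 0, "twist": 0},
  {"tx": 0.03, "ty": 0.0133, "tz": 0, "twist": 0},
  {"tx": 0.03, "ty": 0.0133, "tz": 0, "twist": 0},
  {"tx": 0.03, "ty": 0.0133, "tz": 0, "twist": 0},
  {"tx": 0.026, "ty": 0.0115, "tz": 0, "twist": 0},
  {"tx": 0.0186, "ty": 0.0086, "tz": 0, "twist": 0},
  {"tx": 0, "ty": 0, "tz": 0, "twist": 0},
  {"tx": 0, "ty": 0, "tz": 0, "twist": 0},
])

```text
clock: 15.7
position: [0.5629, 0.0637, 0.2084]
ee_rot: [-2.056, -2.373, 0.002]
force: [-0.8, -1.3, -1.9]
width: 0.298
gripper_force: 25.0
```

Run:
```python
from h import *
s=arm.observe();p=s["position"];print(p,s["force"],s["width"],R.from_rotvec(s["ee_rot"]).as_matrix()[:,2].round(4))
L={}
for c in("top","side","wrist"):
    im=arm.get_image(c)
    for q,z in(("mark",.036),("tip_end",p[2]-.065),("probe_grip",p[2]+.016),("disc_center",.018)):
        for d in arm.place_of(c,q)[:4]:
            w=at(c,px(d),z)
            if np.hypot(*(w-p)[:2])<.06: print(c,q,round(d["conf"],2),px(d).round(1),w.round(4))
    if c=="side": a=cv2.resize(im[150:290,200:330],(540,580),interpolation=cv2.INTER_CUBIC)
    if c=="wrist": save(im,"wf.png")
save(a,"f.png")
```

```text
[0.56288531 0.0637007  0.2083732 ] [-0.75899928 -1.27088079 -1.86580072] 0.2984237030954603 [-0.0016  0.     -1.    ]
top mark 0.75 [244.5 204.2] [0.5787 0.0675 0.036 ]
top disc_center 0.74 [253.  222.3] [0.5307 0.0471 0.018 ]
side mark 0.85 [281.6 218.2] [0.5633 0.066  0.036 ]
side probe_grip 0.49 [281.  161.3] [0.5615 0.0685 0.2244]
side disc_center 0.81 [274.3 226.3] [0.5411 0.0522 0.018 ]
wrist mark 0.59 [284.5 188.5] [0.5638 0.0645 0.036 ]
wrist tip_end 0.46 [282.1 257.6] [0.5658 0.0354 0.1434]
wrist probe_grip 0.69 [283.7 274.7] [0.5629 0.0635 0.2244]
wrist disc_center 0.58 [254.8 204.2] [0.5342 0.0382 0.018 ]
```

Mark estimates agree at about (0.564, 0.0635), and the TCP is within about 1 mm of that. Lower to just above the disc and check.

move_arm([
  {"tx": 0, "ty": 0.001, "tz": 0.02, "twist": 0},
  {"tx": 0, "ty": 0, "tz": 0.025, "twist": 0},
  {"tx": 0, "ty": 0, "tz": 0.025, "twist": 0},
  {"tx": 0, "ty": 0, "tz": 0.015, "twist": 0},
  {"tx": 0, "ty": 0, "tz": 0.01, "twist": 0},
  {"tx": 0, "ty": 0, "tz": 0, "twist": 0},
  {"tx": 0, "ty": 0, "tz": 0, "twist": 0},
])

```text
clock: 17.15
position: [0.565, 0.0631, 0.1149]
ee_rot: [2.059, 2.372, 0.001]
force: [0.0, 0.0, -1.1]
width: 0.3
gripper_force: 25.0
```

Run:
```python
from h import *
s=arm.observe();p=s["position"];print(p,s["force"],R.from_rotvec(s["ee_rot"]).as_matrix()[:,2].round(4))
c="side";im=arm.get_image(c)
for q,z in(("mark",.036),("tip_end",p[2]-.065)):
    for d in arm.place_of(c,q)[:4]:
        w=at(c,px(d),z)
        if np.hypot(*(w-p)[:2])<.06: print(c,q,round(d["conf"],2),px(d).round(1),w.round(4))
a=cv2.resize(im[150:250,235:335],(580,580),interpolation=cv2.INTER_CUBIC)
w=arm.get_image("wrist");b=w[110:310,240:330]
save(np.hstack([a,cv2.resize(b,(216,580))[:, :216]]),"f.png")
for d in arm.place_of("wrist","mark")[:2]: print(d["conf"],px(d),at("wrist",px(d),.036))
print("proj tip,mark",proj("side",p-[0,0,.065]),proj("side",(p[0],p[1],.036)))
```

```text
[0.5650476  0.06309372 0.11492212] [ 0.0465779   0.0208671  -1.05408951] [ 9.e-04  3.e-04 -1.e+00]
side mark 0.57 [279.6 216.8] [0.5579 0.073  0.036 ]
0.97 [282.128 216.384] [0.56335721 0.06403119 0.036     ]
proj tip,mark (np.float64(282.2926345103095), np.float64(214.9227612811939)) (np.float64(282.2786181554832), np.float64(218.7632732125559))
```

View pics/f.png

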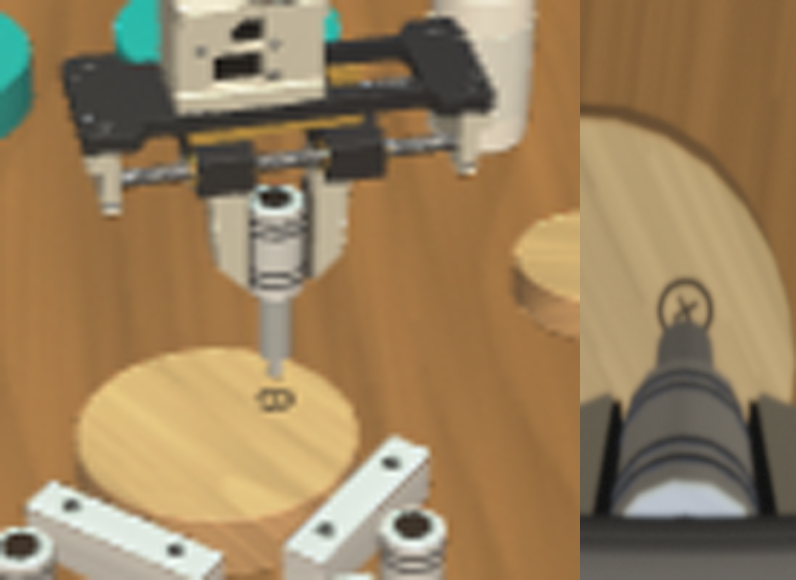

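The side crop shows the upright probe with its tip at (275,376), directly above the ring at (276,400). Both match the projected TCP line to within about 1 mm. The wrist view agrees. Next I press down slowly.

move_arm([
  {"tx": 0, "ty": -0.001, "tz": 0.004, "twist": 0},
  {"tx": 0, "ty": 0, "tz": 0.004, "twist": 0},
  {"tx": 0, "ty": 0, "tz": 0.003, "twist": 0},
  {"tx": 0, "ty": 0, "tz": 0.002, "twist": 0},
  {"tx": 0, "ty": 0, "tz": 0.001, "twist": 0},
  {"tx": 0, "ty": 0, "tz": 0, "twist": 0},
  {"tx": 0, "ty": 0, "tz": 0, "twist": 0},
  {"tx": 0, "ty": 0, "tz": 0, "twist": 0},
])

```text
clock: 18.2
position: [0.5635, 0.0627, 0.1003]
ee_rot: [2.059, 2.372, -0.0]
force: [-1.4, 0.6, 0.1]
width: 0.298
gripper_force: 25.0
```

move_arm([
  {"tx": 0, "ty": 0, "tz": 0.002, "twist": 0},
  {"tx": 0, "ty": 0, "tz": 0.0015, "twist": 0},
  {"tx": 0, "ty": 0, "tz": 0, "twist": 0},
  {"tx": 0, "ty": 0, "tz": 0, "twist": 0},
  {"tx": 0, "ty": 0, "tz": 0, "twist": 0},
  {"tx": 0, "ty": 0, "tz": 0, "twist": 0},
])

```text
clock: 18.8
position: [0.5636, 0.0627, 0.0968]
ee_rot: [2.059, 2.372, 0.0]
force: [-0.6, 0.1, 1.8]
width: 0.298
gripper_force: 25.0
```

Run:
```python
from h import *
for i in range(4):
    arm.get_image("side");s=arm.observe();print(s["position"],s["force"])
```

```text
[0.56361089 0.06269308 0.09679272] [-1.54599751  0.31182652  1.51120891]
[0.56362052 0.06269506 0.09679631] [ 0.11829632 -0.76699163  1.20964046]
[0.56360415 0.06269756 0.0967626 ] [-0.50510778 -0.11339368  2.16902319]
[0.56358452 0.06270472 0.09675604] [-0.42632743 -0.62869933  0.92730872]
```

move_arm([
  {"tx": 0, "ty": 0, "tz": 0.001, "twist": 0},
  {"tx": 0, "ty": 0, "tz": 0, "twist": 0},
  {"tx": 0, "ty": 0, "tz": 0, "twist": 0},
  {"tx": 0, "ty": 0, "tz": 0, "twist": 0},
  {"tx": 0, "ty": 0, "tz": 0, "twist": 0},
])

```text
clock: 19.5
position: [0.5636, 0.0627, 0.0957]
ee_rot: [2.059, 2.372, 0.0]
force: [-0.4, 0.8, 1.0]
width: 0.301
gripper_force: 25.0
```

Run:
```python
from h import *
F=[]
for i in range(6):
    arm.get_image("top");s=arm.observe();F.append(s["force"][2])
print(s["position"],np.mean(F),s["gripper_force"])
for d in arm.regions_of("top","disc"):
    e=cv2.fitEllipse(max(cv2.findContours(d["region"].astype(np.uint8),0,1)[0],key=cv2.contourArea))
    if 220<e[0][0]<290: print(e,at("top",e[0],.036))
arm.get_image("side")
for d in arm.place_of("side","disc_center")[:3]: print(d["conf"],at("side",px(d),.018))
```

```text
[0.5635935  0.06266775 0.09573963] 1.107840609216004 24.999799132347107
((272.20489501953125, 210.03819274902344), (10.066387176513672, 38.78859329223633), 149.13121032714844) [ 0.5611704 -0.0062591  0.036    ]
0.96 [0.53470372 0.0348304  0.018     ]
0.8 [0.37674296 0.43369012 0.018     ]
0.72 [0.55504614 0.47319435 0.018     ]
```

```bash
python3 -c "
from cell import arm
print(arm.sign_off())"
```

```text
the job is handed in; nothing more can be done
None
```

I handed the job in (no verdict came back): the disc sits snug in the V fence, and the gripper holds the probe upright with its tip in the pencilled ring, pressed in about 4–5.5 mm by my estimate.

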